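Dock a crucible rack past a spring gate

ROBOT

A 7-joint arm with a two-finger parallel gripper is mounted at the origin on a cart in front of the work surface, level with it; the furniture and walls round the work are solid. World frame = base frame: x ahead of the robot, y to its left, z up, the work surface at z = 0. Lengths are in m, angles in rad, forces in N, time in s.
With the tool pointing down it reaches from about 0.4 to 0.875 m from the base axis. Payload 19.3 kg.
Tool frame: the origin (TCP) lies midway between the tips of the shut fingers; the grasp point (between the pads) lies 19 mm behind it (bot.pinch_z is the distance from the TCP to the grasp point, in m); z points along the fingers, y is the direction in which the jaws open and shut (so a half turn about z gives the same grasp; the last joint's range is limited). The gripper opens to 85 mm and grips with 20 to 120 N. Pads are 22 mm wide; open, the fingers measure 114 mm over their backs; the gripper's body (76 mm by 85 mm) begins 54 mm behind the grasp point. The pads swing forward as they close: fully open they stand 13 mm farther back than shut.
Start: joints at [-1.347, 0.521, -0.036, 1.599, 0.021, 1.021, -0.113], TCP at [0.181, 0.598, 0.231] pointing down, gripper open.
Joint ranges: [-2.91, 2.91], [-0.3, 2.13], [-1.5, 1.42], [0.17, 2.43], [-1.26, 4.41], [0.16, 1.93], [-2.52, 2.52]. Speed limits (rad/s): [1.89, 1.89, 2.39, 2.39, 3.01, 3.01, 3.01].

INTERFACE

Orientations are given as [roll, pitch, yaw] about the fixed x, y, z axes, in that order (R = Rz(yaw) Ry(pitch) Rx(roll)).
In Python, from workcell import bot gives the robot as it stands. The module is installed in compiled form; this text tells all that it offers.
- The arm moves only by the tool move_arm, never from a script. Its argument "moves" is text: rows parted by semicolons, each of 4 numbers parted by spaces: the shift along the tool's x, y, z in mm, then the turn about the tool's z in rad. In form: dx dy dz yaw; .... A call has exactly 10 rows; each row is the pose to reach, as a shift and turn from the pose commanded when the call began, along the tool's axes at that moment; what a row does not reach only later rows make up. A row lasts 1/12 s, in which the tool goes at most 41.7 mm and 7.16 degrees, less where a joint would pass 70% of its speed; a pose out of reach is approached as far as the arm can. A call with a gripper value outside its range is refused whole. "grip" is the opening, from 0 (shut) to 1 (fully open), set as the call begins (left out, the last holds). The fingers move at their own pace and stop on an object; "grip_force" is the grip in N (left out, the last holds). Time passes only in rows, so rows that repeat a pose let the fingers close, or fill a call up. It gives the time, the measured TCP pose, the force and the opening at its end, in the units of the state.
- bot.observe(): the state, without advancing time (a new reading comes with each control period).
- bot.grab_frame(name): name is "side" or "top" or "wrist"; returns a dict with "frame" (420x560x3 uint8, red, green, blue), "z_map" (420x560 float32, m along the optical axis (not along the pixel's ray), 0 where there is no reading), "K" (3x3 intrinsics, pixels), "eye" and "attitude" of the camera in the world. Camera axes: x right, y up, looking along -z (the intrinsics and any distortion apply to the point x, -y, -z); pixel columns grow to the right and rows downward; lengths in m; the calibration is good to about 2 mm. A picture is of the moment at which its call begins.
- bot.job_done(): hands the job in, once; it reports no verdict.
Trained networks look in a picture, given as the dict that the camera call returned (one of the last four; its "shot" number tells which), for a name from the list of things; names that differ only in an ending like _2 or _b are one class to them, and where a whole thing is asked for, a point or a joint stands for the part that bears it (a point fixed in the world has none). Each returns a list of dicts, best first, with "conf" (0 to 1); they miss things now and then, are a little off and sometimes report something else, mostly with a low value. They report only what shows in the picture. A call takes as long as a camera call.
- bot.search_frame(picture, label): "at" ([column, row] in pixels, amid what is visible of it).
- bot.pinpoint(picture, label): "at" ([column, row] in pixels: a listed point, or the origin of a listed thing).
The state is a dict: "clock": time; "qpos": joint angles; "qd": joint speeds; "joint_efforts": joint torques, N m; "position": TCP position; "tool_rot": TCP orientation; "force": force on the tool from outside, world axes, zero at the start; "moment": the same for the moment, N m; "grip_width": finger opening in m.
Only numpy, scipy, OpenCV 4.12 (cv2) and the standard library are available. Lean on these libraries where they do the work, as an engineer would, in place of code of your own. Each camera call takes 0.05 s, during which the arm holds its last target. There are 200 camera calls.

TASK

Put the loaded crucible rack away under the clear dust hood: with one fingertip press down the long gate lever beside the lane so that the gate folds out of the way, and while it is held down use the other fingertip to push the rack by its rear end along the lane, over the lowered gate and fully home against the end stop. Then take the hand away so that the gate springs up again behind the rack. Only push: do not lift or tip the rack, keep the three crucibles standing in their wells, and leave the other things on the bench alone.

Things in the scene. Friction and masses are not known exactly. Their poses are not given: they have to be found in the camera images.
- lane: the fixed aluminium rack lane. Origin on the bench, under the middle of its width at the gate; +x is the way the rack is pushed, +y the side of the gate lever, +z up. Flat floor at z = 26 mm, from x = -245 to +195 mm; side walls at y = +-31.5 to 36.5 mm, up to z = 40 mm; rear end open, its flared lips reach x = -273, y = +-45 mm
- gate_line (a point): point on the lane floor at the gate (lane x = 0, y = 0). The gate's steel blade crosses the lane from x = 0 to 6 mm. Up, its top is about 12 mm above the floor and the rack only jams against it; fully down it lies 4 mm under the floor
- end_stop (a point): middle of the rubber end stop's face, at lane x = 162, y = 0, z = 36 mm. A rack that is home has its rear end at lane x = 12 mm, just clear of the gate. A clear dust hood covers this bay from lane x = 50 to 190 mm; its top is 84 mm above the bench
- gate (a joint): hinge of the gate lever, horizontal, across the lane, at lane x = 172, y = 53, z = 26 mm. 0 = gate up (a light spring holds it there), 0.10 rad = lever fully down on its rest, gate under the floor. The blade is level with the floor at about 0.077 rad; below that it blocks. About 0.5 to 1 N on the plate presses it down; let go, it springs up
- plate_mid (a point): middle of the top of the lever's grey ribbed press plate: lane x = -238 to -88, y = 40 to 66 mm. A 14 mm wide bar (y = 46 to 60) runs on to the hinge; a fingertip can slide along both. Fully down they are level, 30 and 29 mm above the bench; up, the plate slopes from 53 to 70 mm (mouth end). The gate is open while the plate under the finger is within 5 mm of its lowest level
- crucible_rack: the loose grey block with four round wells, 150 mm long, 60 mm wide, 22 mm tall, about 0.4 kg, lying lengthwise on the lane floor before the gate. Origin at the centre of its underside; its own +y is its long axis and points to the gate (lane +x), so its rear end is at its own y = -75 mm. It has 1.5 mm play to each side in the lane
- crucible_a: small steel crucible, 25 mm wide and 26 mm tall, standing in the rack's front well (7 mm above the rack's underside, rim 33 mm above it). Origin at the centre of its foot
- crucible_b: the same, in the second well
- crucible_c: the same, in the third well; the rear well is empty
- grease_tin: bystander: round white tin with a blue lid, 64 mm wide, 33 mm tall. Origin under its centre
- sample_jar: bystander: clear jar with a black cap, 54 mm wide, 80 mm tall. Origin under its centre
- tongs: bystander: crucible tongs lying flat, 143 mm long, 8 mm tall. Origin under the centre
- brush: bystander: thin brush lying flat, 164 mm long, 8 mm tall. Origin under the centre

How it is judged:
On the way, in this order (a step that is already met when the one before it is completed fails the run):
1. the gate lever is pressed down by a finger and the gate is open, with the rack still before the gate (value of joint gate above 0.077 rad and contact force between the fingers and gate above 0.1 N and x of crucible_rack in the frame of lane below -0.069 m), for 0.1 s.
2. the rack's front end is over the gate while a finger still holds the lever down (value of joint gate above 0.07 rad and contact force between the fingers and gate above 0.1 N and x of crucible_rack in the frame of lane above -0.066 m), for 0.1 s.
At the end, for the whole second after the job is handed in: The rack lies flat in the bay within 5 mm of the end stop and at rest, the gate has sprung up behind it (lever within 0.02 rad of its upper end), and each of the three crucibles stands in its own well (x of crucible_rack in the frame of lane above 0.082 m and z of crucible_rack in the frame of lane below 0.029 m and value of joint gate below 0.02 rad and linear speed of crucible_rack below 0.01 m/s and z of each of crucible_a, crucible_b, crucible_c in the frame of crucible_rack below 0.014 m and angle between each of crucible_a, crucible_b, crucible_c's own z axis and vertical below 0.4 rad and horizontal distance between crucible_a and crucible_rack below 0.065 m and horizontal distance between each of crucible_b, crucible_c and crucible_rack below 0.03 m); the robot touches nothing.
It fails at once if the rack is lifted more than 8 mm off the lane floor or tipped more than about 8 degrees (z of crucible_rack in the frame of lane above 0.034 m or angle between crucible_rack's own z axis and vertical above 0.14 rad).
It fails at once if a crucible leaves its well or falls over (z of any of crucible_a, crucible_b, crucible_c in the frame of crucible_rack above 0.02 m or angle between any of crucible_a, crucible_b, crucible_c's own z axis and vertical above 0.6 rad).
It fails at once if a bystander is moved more than 20 mm (distance of any of grease_tin, sample_jar, tongs, brush from where it was at the start of the episode above 0.02 m).
It also fails if it takes over 38 s, if anything falls off the work surface, if the arm or the gripper's body presses on something with over 40 N, if the wrist force passes 120 N, or if a joint passes its speed limit or range.

## Working session

There is one attempt and no reset: what is moved stays moved. The work goes in short steps, Python scripts to look and compute and a tool call to move; the robot and the scene stay as the last step left them, time stands still between calls to the robot, and variables do not carry over. Pictures are saved under pics/ and viewed, about 8 in all and at most 12, crops included, and the job is handed in when it is done.

Besides the shell and the picture viewer there is one more tool, called after "Emit:" as name(argument=value, ...), one argument or row to a line, values as JSON. move_arm: Moves the arm, as the interface text tells. Its arguments: {"type":"object","properties":{"moves":{"type":"string"},"grip":{"type":"number"},"grip_force":{"type":"number"}},"required":["moves"]}

```bash
mkdir -p pics; cat > h.py <<'E'
import numpy as np, cv2
from scipy.spatial.transform import Rotation as Rn
from workcell import bot
def rot(a):
    a=np.array(a,float)
    if a.shape==(3,3): return a
    return Rn.from_euler('xyz',a).as_matrix() if a.size==3 else Rn.from_quat(a).as_matrix()
def world(p,uv,z=None):
    """back-project pixel by depth, or on plane z"""
    K=np.array(p['K']);u,v=uv
    r=np.array([(u-K[0,2])/K[0,0],-(v-K[1,2])/K[1,1],-1.])
    d=rot(p['attitude'])@r;e=np.array(p['eye'])
    if z is None: s=p['z_map'][int(round(v)),int(round(u))]
    else: s=(z-e[2])/d[2]
    return e+s*d
def proj(p,X):
    K=np.array(p['K']);c=rot(p['attitude']).T@(np.array(X)-p['eye'])
    return np.array([K[0,2]+K[0,0]*c[0]/-c[2],K[1,2]+K[1,1]*c[1]/c[2]])
def save(p,n): cv2.imwrite('pics/'+n,p['frame'][:,:,::-1])
E
python3 - <<'E'
from h import *
s=bot.observe(); print(s)
for n in('top','side'):
    p=bot.grab_frame(n); save(p,n+'0.png'); print(n,[k for k in p],p['eye'],p['attitude'],p['K'])
    for l in ('lane','gate_line','end_stop','plate_mid','crucible_rack','crucible_a'):
        for d in bot.pinpoint(p,l)[:3]: print(l,np.round(d['at'],1),round(d['conf'],2),world(p,d['at']).round(4))
E
```

```text
{'clock': 0.0, 'qpos': array([-1.34717993,  0.52198482, -0.03634243,  1.60001895,  0.02117972,
        1.021087  , -0.11280994]), 'qd': array([-0.00065183,  0.00028407, -0.00113047, -0.0016239 , -0.00166756,
        0.00039353, -0.00205515]), 'joint_efforts': array([-2.06478013e-03, -9.27120996e+01,  1.97954603e+00, -3.69934773e+01,
        1.78345438e-02,  8.51698889e-03,  5.28198439e-05]), 'position': array([0.18092761, 0.59788312, 0.23073983]), 'tool_rot': array([-3.14047991e+00,  5.49697345e-05,  2.84775900e+00]), 'force': array([ 0.27497992, -0.51468684,  0.79439607]), 'moment': array([-0.00853907,  0.01897809, -0.0123196 ]), 'grip_width': 0.0854633330207466}
top ['frame', 'z_map', 'K', 'eye', 'attitude', 'shot'] [ 0.41697253 -0.09476262  1.21292375] [ 0.09291219  0.01270645 -1.5996649 ] [[407.07397253   0.         285.2733833 ]
 [  0.         407.07397253 208.76320014]
 [  0.           0.           1.        ]]
lane [243.  212.3] 0.96 [0.5207 0.0405 0.0321]
gate_line [243.7 212.3] 0.63 [0.5215 0.0395 0.0231]
end_stop [184.8 203.6] 0.93 [0.5458 0.1977 0.0817]
end_stop [263.9 212
[... 470 characters left out ...]
       274.60746575]
 [  0.         454.33060349 209.9298087 ]
 [  0.           0.           1.        ]]
lane [248.3 212.3] 0.93 [ 0.4988 -0.0239  0.0497]
lane [232.8 165.9] 0.32 [0.5127 0.1406 0.0817]
gate_line [250.6 203.3] 0.81 [ 0.5118 -0.002   0.0577]
end_stop [236.  168.5] 0.57 [0.5163 0.1249 0.0818]
plate_mid [236.4 236.9] 0.64 [ 0.4411 -0.1213  0.0654]
plate_mid [249.7 211.1] 0.52 [ 0.502  -0.0244  0.0526]
plate_mid [261.1 224.9] 0.47 [ 0.51   -0.0791  0.0493]
crucible_rack [259.1 233. ] 0.68 [ 0.4957 -0.1065  0.0504]
crucible_a [260.9 233.3] 0.57 [ 0.4991 -0.1084  0.0501]
crucible_a [254.9 217.9] 0.45 [ 0.5014 -0.0628  0.0594]
crucible_a [254.8 221.4] 0.41 [ 0.5017 -0.0607  0.0483]
```

View pics/top0.png

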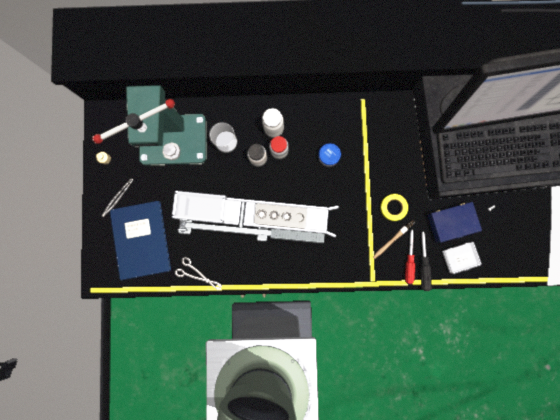

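View pics/side0.png

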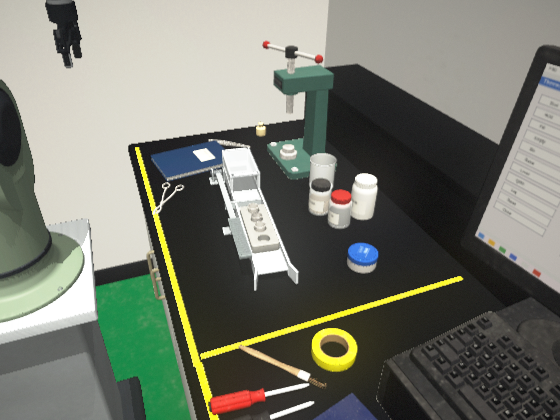

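The top view shows the lane running horizontally, with its mouth at about (335,215) and the hood at about (205,208). The lever lies on the robot's side, with its plate at about (297,237). The tin is at (330,154), the jar near (257,155), the tongs near (198,275) and the brush near (393,240). The side view agrees. Next I fit the lane pose.

```bash
python3 - <<'E'
from h import *
p=bot.grab_frame('top')
for r in range(2):
  q=bot.grab_frame('top')
  P=[(l,bot.pinpoint(q,l)[0]['at'],z) for l,z in (('gate_line',.026),('end_stop',.036),('lane',0),('crucible_rack',.026),('plate_mid',.061))]
  for l,a,z in P: print(l,np.round(a,1),world(q,a,z).round(4))
# point cloud
v,u=np.mgrid[170:260,160:350]
W=np.array([world(p,(a,b)) for a,b in zip(u.ravel(),v.ravel())]).reshape(u.shape+(3,))
# bright rack/wall points z 33-55mm, and rack top z=48
m=(abs(W[...,2]-.048)<.004)
pts=W[m][:,:2].astype(np.float32); print(len(pts))
# largest component
n,lab,st,c=cv2.connectedComponentsWithStats(m.astype(np.uint8)); i=1+np.argmax(st[1:,4]); 
pts=W[lab==i][:,:2].astype(np.float32); print('rack?',len(pts),cv2.minAreaRect(pts))
h=(abs(W[...,2]-.082)<.004); n,lab,st,c=cv2.connectedComponentsWithStats(h.astype(np.uint8)); i=1+np.argmax(st[1:,4])
pts=W[lab==i][:,:2].astype(np.float32); print('hood?',len(pts),cv2.minAreaRect(pts))
c=cv2.resize(p['frame'][175:260,155:345],None,fx=4,fy=4,interpolation=cv2.INTER_CUBIC); cv2.imwrite('pics/crop.png',c[:,:,::-1])
E
```

```text
gate_line [241.6 208.5] [0.5326 0.0451 0.026 ]
end_stop [190.1 204.2] [0.5487 0.194  0.036 ]
lane [241.9 212.7] [0.5225 0.0475 0.    ]
crucible_rack [241.4 209.3] [0.5303 0.0458 0.026 ]
plate_mid [296.7 234.9] [ 0.4496 -0.1134  0.061 ]Traceback (most recent call last):
  File "<stdin>", line 5, in <module>
IndexError: list index out of range
```

```bash
python3 - <<'E'
from h import *
p=bot.grab_frame('top')
v,u=np.mgrid[170:260,160:350]
W=np.array([world(p,(a,b)) for a,b in zip(u.ravel(),v.ravel())]).reshape(u.shape+(3,))
for nm,z in(('rack',.048),('hood',.082),('floor',.026),('wall',.04)):
    m=(abs(W[...,2]-z)<.003).astype(np.uint8)
    n,lab,st,c=cv2.connectedComponentsWithStats(m); i=1+np.argmax(st[1:,4])
    print(nm,st[i,4],cv2.minAreaRect(W[lab==i][:,:2].astype(np.float32)))
print('bench z',np.median(W[:8,...,2]))
c=cv2.resize(p['frame'][175:260,155:345],None,fx=4,fy=4,interpolation=cv2.INTER_CUBIC); cv2.imwrite('pics/crop.png',c[:,:,::-1])
E
```

```text
rack 658 ((0.5077983140945435, -0.06921833753585815), (0.14904871582984924, 0.059756092727184296), 82.7542724609375)
hood 1053 ((0.5378618836402893, 0.15890651941299438), (0.14268264174461365, 0.07499153167009354), 82.90411376953125)
floor 346 ((0.4966229796409607, -0.16860070824623108), (0.06905695796012878, 0.06299450248479843), 83.47075653076172)
wall 74 ((0.47919848561286926, 0.11743708699941635), (0.06825173646211624, 0.013583481311798096), 83.14120483398438)
bench z 5.697480464816884e-05
```

View pics/crop.png

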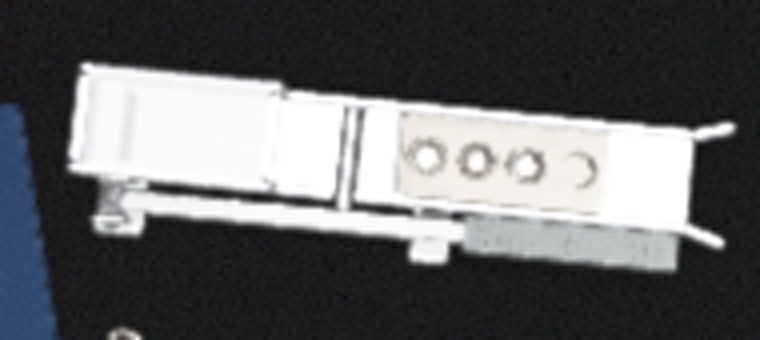

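The fit is consistent: lane origin (0.5226, 0.0399), heading 82.7°, rack at lane x ≈ -110 mm. I'll move over, with the fingers about 37 mm apart.

Emit:
move_arm(
  moves="-34 -21 0 0.12; -69 -41 0 0.24; -103 -62 0 0.36; -138 -83 0 0.48; -172 -104 0 0.6; -206 -124 0 0.72; -241 -145 0 0.84; -275 -166 0 0.96; -310 -187 0 1.08; -344 -207 0 1.2",
  grip=0.43,
  grip_force=60,
)

```text
clock: 2.08
position: [0.4514, 0.2987, 0.2317]
tool_rot: [3.141, -0.0, 1.642]
force: [0.3, 1.7, 0.7]
grip_width: 0.0367
```

```bash
cat >> h.py <<'E'
O=np.array([.5226,.0399,0]);H=np.deg2rad(82.7)
L=Rn.from_euler('z',H).as_matrix()
def lane(X): return (L.T@(np.array(X)-O)*1000).round(1)
def st():
    s=bot.observe(); T=rot(s['tool_rot'])
    print('t',round(s['clock'],2),'pos',s['position'].round(4),'lane',lane(s['position']),'rot',s['tool_rot'].round(3),'F lane',(L.T@s['force']).round(2),'w',round(s['grip_width'],4),'q',s['qpos'].round(2))
    return s,T
def go(lx,ly,z):
    s,T=st(); t=O+L@np.array([lx,ly,z])/1000.
    Y=(rot(s['tool_rot'])[:,0]); yaw=np.arctan2(Y[1],Y[0])
    print('shift mm',(T.T@(t-s['position'])*1000).round(1),'turn',round(yaw-H,4))
E
python3 -c "
from h import *
go(-210,27.5,150)"
```

```text
t 2.08 pos [0.4514 0.2987 0.2317] lane [247.7 103.5 231.7] rot [ 3.141 -0.     1.642] F lane [ 1.72 -0.09  0.73] w 0.0367 q [-0.94  0.4   0.33  1.84 -0.16  0.93 -0.47]
shift mm [-463.7  -15.8   81.4] turn 0.1984
```

Emit:
move_arm(
  moves="-40 -1 0 0.06; -80 -3 0 0.12; -120 -4 0 0.2; -160 -6 0 0.2; -200 -7 10 0.2; -240 -8 20 0.2; -280 -10 30 0.2; -320 -11 40 0.2; -360 -13 50 0.2; -400 -14 60 0.2",
)

```text
clock: 2.92
position: [0.4668, -0.1013, 0.1711]
tool_rot: [3.141, -0.0, 1.448]
force: [1.7, 0.7, 0.4]
grip_width: 0.0364
```

Emit:
move_arm(
  moves="-30 -8 10 0; -60 -10 20 0; -64 -10 25 0; -64 -10 25 0; -64 -10 25 0; -64 -10 25 0; -64 -10 25 0; -64 -10 25 0; -64 -10 25 0; -64 -10 25 0",
)

```text
clock: 3.75
position: [0.4496, -0.1613, 0.1465]
tool_rot: [3.141, -0.0, 1.449]
force: [-0.2, -0.2, -1.2]
grip_width: 0.0365
```

```bash
python3 -c "
from h import *
go(-210,27.5,90)
p=bot.grab_frame('wrist'); save(p,'w1.png'); print(p['eye'],p['attitude'])
f=p['frame'].copy()
for X in((-185,30,48),(-185,-30,48),(-238,40,70),(-238,66,70),(-88,40,53),(-88,66,53)): 
  print(X,proj(p,O+L@np.array(X)/1000).round(0))"
```

```text
t 3.75 pos [ 0.4496 -0.1613  0.1465] lane [-208.8   46.9  146.5] rot [ 3.141 -0.     1.449] F lane [-0.26  0.13 -1.24] w 0.0365 q [-0.1   0.45  0.42  2.08 -0.29  0.67  0.39]
shift mm [-1.3 19.4 56.5] turn 0.0052
[ 0.45913481 -0.08917846  0.28883691] [-0.28659756 -0.00037361 -0.12195754]
(-185, 30, 48) [300. 184.]
(-185, -30, 48) [375. 184.]
(-238, 40, 70) [288. 256.]
(-238, 66, 70) [254. 256.]
(-88, 40, 53) [290.  48.]
(-88, 66, 53) [252.  48.]
```

View pics/w1.png

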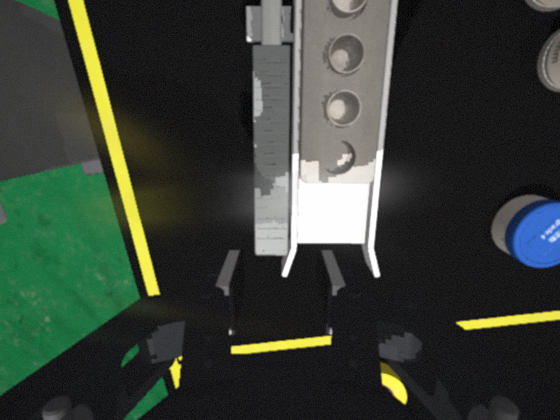

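The projected rack and plate corners coincide with the picture: rack rear at (300–375, 184), plate end at (254–288, 256), fingertips at (228, 272) and (333, 272). I'll shift sideways and go down.

Emit:
move_arm(
  moves="0 6 10 0.005; 0 12 20 0.005; 0 18 30 0.005; 0 18 45 0.005; 0 18 60 0.005; 0 18 70 0.005; 0 18 75 0.005; 0 18 75 0.005; 0 18 75 0.005; 0 18 75 0.005",
)

```text
clock: 4.63
position: [0.4675, -0.1641, 0.0718]
tool_rot: [3.141, 0.0, 1.443]
force: [-0.1, 0.6, 0.8]
grip_width: 0.0366
```

Emit:
move_arm(
  moves="0 0 4 0; 0 0 8 0; 0 0 12 0; 0 0 16 0; 0 0 20 0; 0 0 24 0; 0 0 28 0; 0 0 32 0; 0 0 34 0; 0 0 34 0",
)

```text
clock: 5.47
position: [0.467, -0.1639, 0.0368]
tool_rot: [-3.141, -0.0, 1.443]
force: [-0.7, 0.5, 0.5]
grip_width: 0.0366
```

```bash
python3 -c "
from h import *
go(-210,29,33)
p=bot.grab_frame('wrist'); save(p,'w2.png')
go(-210,29,33)
for X in((-160,45),(-160,53),(-160,61),(-100,53),(-40,53),(-220,31),):
  # sample depth along lever
  for z in(50,): 
    a=proj(p,O+L@np.array(X+(z,))/1000); 
    if 0<a[0]<559 and 0<a[1]<419: print(X,a.round(),lane(world(p,a)))"
```

```text
t 5.47 pos [ 0.467  -0.1639  0.0368] lane [-209.2   29.3   36.8] rot [-3.141 -0.     1.443] F lane [0.37 0.8  0.53] w 0.0366 q [ 0.01  0.66  0.28  2.08 -0.41  0.45  0.48]
shift mm [-0.8  0.3  3.8] turn -0.0007
t 5.52 pos [ 0.467  -0.1639  0.0371] lane [-209.2   29.2   37.1] rot [-3.141 -0.     1.443] F lane [0.58 1.23 0.99] w 0.0367 q [ 0.01  0.66  0.28  2.08 -0.41  0.45  0.48]
shift mm [-0.8  0.2  4.1] turn -0.0007
(-160, 45) [241. 177.] [-162.2   46.6   37.7]
(-160, 53) [223. 177.] [-162.5   55.6   36.2]
(-160, 61) [204. 177.] [-162.5   64.5   36. ]
(-100, 53) [214.  18.] [-96.1  55.6  36.2]
(-220, 31) [275. 300.] [-228.2   31.3   37.3]
```

View pics/w2.png

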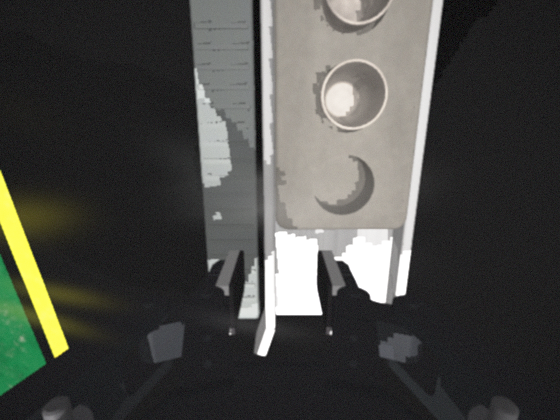

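The left finger (228, 272) is on the plate, which reads about 36 mm high. The right finger (333, 272) is inside the lane behind the rack. I'll press the rest of the way.

Emit:
move_arm(
  moves="0 0 1 0; 0 0 2 0; 0 0 3 0; 0 0 4 0; 0 0 5 0; 0 0 6 0; 0 0 6.5 0; 0 0 6.5 0; 0 0 6.5 0; 0 0 6.5 0",
)

```text
clock: 6.35
position: [0.4672, -0.1639, 0.0308]
tool_rot: [3.142, 0.0, 1.443]
force: [0.7, 0.8, 0.7]
grip_width: 0.0368
```

```bash
python3 -c "
from h import *
go(-170,29,30)
p=bot.grab_frame('wrist')
for X in((-160,45),(-160,53),(-160,61),(-130,53)):
    a=proj(p,O+L@np.array(X+(30,))/1000) 
    if 0<a[0]<559 and 0<a[1]<419: print(X,a.round(),lane(world(p,a)))
p=bot.grab_frame('side')
for X in((-150,53),(-120,53),(-20,53),(20,53)):
    a=proj(p,O+L@np.array(X+(29,))/1000); print(X,lane(world(p,a)))
"
```

```text
t 6.35 pos [ 0.4672 -0.1639  0.0308] lane [-209.2   29.1   30.8] rot [3.142 0.    1.443] F lane [ 0.9  -0.61  0.65] w 0.0368 q [ 0.02  0.67  0.27  2.08 -0.41  0.43  0.48]
shift mm [39.2  0.   0.8] turn -0.0006
(-160, 45) [245. 172.] [-160.   45.   30.]
(-160, 53) [228. 172.] [-159.7   52.7   31.7]
(-160, 61) [211. 172.] [-159.7   60.6   31.7]
(-130, 53) [224. 105.] [-130.1   52.6   32.5]
(-150, 53) [-213.7   62.5   80.6]
(-120, 53) [-125.7   53.8   33.5]
(-20, 53) [-23.8  53.5  31.7]
(20, 53) [11.1 54.1 34.9]
```

Emit:
move_arm(
  moves="0 0 1 0; 0 0 1 0; 3 0 1 0; 6 0 1 0; 9 0 1 0; 12 0 1 0; 16 0 1 0; 20 0 1 0; 25 0 1 0; 30 0 1 0",
)

```text
clock: 7.28
position: [0.4711, -0.1338, 0.0298]
tool_rot: [3.142, 0.0, 1.443]
force: [-0.1, -3.0, -0.6]
grip_width: 0.0367
```

```bash
cat >> h.py <<'E'
def chk():
    st()
    p=bot.grab_frame('top')
    v,u=np.mgrid[170:260,160:350]
    W=np.array([world(p,(a,b)) for a,b in zip(u.ravel(),v.ravel())])
    A=(L.T@(W-O).T).T*1000
    m=(abs(A[:,2]-48)<3)&(abs(A[:,1])<27); A2=A[m]
    if len(A2): print('rack top x',np.percentile(A2[:,0],[1,99]).round(1),'z',np.median(A2[:,2]).round(1),len(A2))
    for lo,hi in((-230,-180),(-170,-110),(-80,-40),(10,40)):
        m=(A[:,0]>lo)&(A[:,0]<hi)&(abs(A[:,1]-53)<4)&(A[:,2]>15); m&=A[:,2]<75
        if m.sum(): print('lever',lo,hi,np.percentile(A[m][:,2],[20,50]).round(1))
    return p
E
python3 -c "
from h import *
chk()"
```

```text
t 7.28 pos [ 0.4711 -0.1338  0.0298] lane [-178.8   29.    29.8] rot [3.142 0.    1.443] F lane [-2.98 -0.23 -0.59] w 0.0367 q [-0.05  0.67  0.28  2.1  -0.43  0.42  0.43]
rack top x [-100.5  -18.2] z 48.0 325
lever -80 -40 [27.6 29.1]
lever 10 40 [27.8 30.7]
```

Emit:
move_arm(
  moves="4 0 0 0; 9 0 0 0; 15 0 0 0; 21 0 0 0; 27 0 0 0; 33 0 0 0; 39 0 0 0; 45 0 0 0; 50 0 0 0; 54 0 0 0",
)

```text
clock: 8.17
position: [0.478, -0.0799, 0.0298]
tool_rot: [-3.142, -0.0, 1.443]
force: [-0.8, -2.6, -0.3]
grip_width: 0.0367
```

```bash
python3 -c "
from h import *
save(chk(),'top2.png')"
```

```text
t 8.17 pos [ 0.478  -0.0799  0.0298] lane [-124.5   29.    29.8] rot [-3.142 -0.     1.443] F lane [-2.71  0.48 -0.27] w 0.0367 q [-0.17  0.67  0.29  2.11 -0.45  0.42  0.34]
rack top x [-26.8  36.3] z 47.7 230
lever -230 -180 [29.2 30.4]
lever 10 40 [27.3 29.5]
```

Emit:
move_arm(
  moves="4 0 0 0; 9 0 0 0; 15 0 0 0; 21 0 0 0; 27 0 0 0; 33 0 0 0; 39 0 0 0; 45 0 0 0; 51 0 0.3 0; 57 0 0.6 0",
)

```text
clock: 9.05
position: [0.4854, -0.0237, 0.0293]
tool_rot: [3.141, 0.0, 1.443]
force: [-1.0, -4.6, 3.2]
grip_width: 0.0366
```

```bash
python3 -c "
from h import *
chk()"
```

```text
t 9.05 pos [ 0.4854 -0.0237  0.0293] lane [-67.8  28.8  29.3] rot [3.141 0.    1.443] F lane [-4.72  0.38  3.16] w 0.0366 q [-0.3   0.67  0.3   2.11 -0.47  0.42  0.25]
rack top x [53.4 53.4] z 49.9 1
lever -230 -180 [30.3 32.1]
lever -170 -110 [29.4 32. ]
```

Emit:
move_arm(
  moves="5 0 0 0; 11 0 0 0; 17 0 0 0; 23 0 0 0; 29 0 0 0; 35 0 0 0; 41 0 0 0; 47 0 0 0; 52 0 0 0; 56 0 0 0",
)

```text
clock: 9.93
position: [0.4924, 0.0321, 0.0292]
tool_rot: [-3.142, -0.0, 1.443]
force: [0.1, -3.1, 1.1]
grip_width: 0.0365
```

```bash
python3 -c "
from h import *
chk()"
```

```text
t 9.93 pos [0.4924 0.0321 0.0292] lane [-11.6  29.   29.2] rot [-3.142 -0.     1.443] F lane [-3.1  -0.49  1.09] w 0.0365 q [-0.42  0.68  0.32  2.09 -0.49  0.44  0.15]
lever -230 -180 [30.5 32. ]
lever -170 -110 [30.2 32.2]
lever -80 -40 [28.2 30.2]
```

Rack rear is at about -0.6 mm and needs another 12 or so; I'll creep to the stop.

Emit:
move_arm(
  moves="2 0 0 0; 4 0 0 0; 6 0 0 0; 8 0 0 0; 9 0 0 0; 10 0 0 0; 11 0 0 0; 12 0 0 0; 12.5 0 0 0; 12.5 0 0 0",
)

```text
clock: 10.82
position: [0.4939, 0.0438, 0.0292]
tool_rot: [-3.142, 0.0, 1.443]
force: [-1.8, -3.9, 0.0]
grip_width: 0.0369
```

Emit:
move_arm(
  moves="0.5 0 0 0; 1 0 0 0; 1.5 0 0 0; 1.5 0 0 0; 2 0 0 0; 2 0 0 0; 2.5 0 0 0; 2.5 0 0 0; 2.5 0 0 0; 2.5 0 0 0",
)

```text
clock: 11.65
position: [0.494, 0.044, 0.0292]
tool_rot: [3.141, 0.002, 1.44]
force: [-2.5, -17.3, 2.2]
grip_width: 0.037
```

```bash
python3 -c "
from h import *
save(chk(),'top3.png')
p=bot.grab_frame('wrist');save(p,'w3.png')
print(proj(p,O+L@np.array((12,10,48))/1000))"
```

```text
t 11.65 pos [0.494  0.044  0.0292] lane [ 0.5 28.9 29.2] rot [3.141e+00 2.000e-03 1.440e+00] F lane [-17.47   0.23   2.23] w 0.037 q [-0.45  0.69  0.33  2.08 -0.49  0.44  0.12]
lever -230 -180 [31.5 32.8]
lever -170 -110 [31.4 33.1]
lever -80 -40 [29.3 30.9]
[320.72012197 263.29643236]
```

View pics/w3.png

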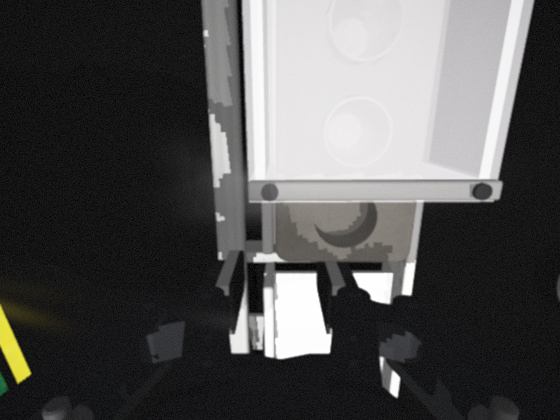

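The wrist view shows the rack rear just clear of the hood edge at row 262, with the finger against it. The force of 17 N with no further travel means it is home. I'll back off, then lift.

Emit:
move_arm(
  moves="-1 0 0 0; -3 0 0 0; -6 0 0 0; -10 0 0 0; -15 0 0 0; -20 0 0 0; -25 0 0 0; -30 0 0 0; -30 0 -3 0; -30 0 -8 0",
)

```text
clock: 12.58
position: [0.4902, 0.0161, 0.0372]
tool_rot: [-3.141, 0.0, 1.442]
force: [0.6, -0.3, 0.9]
grip_width: 0.0368
```

Emit:
move_arm(
  moves="0 0 -6 0; 0 0 -14 0; 0 0 -24 0; 0 0 -36 0; 0 0 -50 0; 0 0 -65 0; 0 0 -80 0; 0 0 -95 0; 0 0 -105 0; 0 0 -105 0",
)

```text
clock: 13.42
position: [0.4913, 0.0168, 0.1444]
tool_rot: [3.139, -0.001, 1.443]
force: [-0.0, -0.1, -0.1]
grip_width: 0.0366
```

```bash
python3 -c "
from h import *
save(chk(),'top4.png')
p=bot.grab_frame('wrist');save(p,'w4.png')
for X in((12,25,48),(12,-25,48),(7,25,48),(3,25,38)):print(X,proj(p,O+L@np.array(X)/1000).round(0))"
```

```text
t 13.42 pos [0.4913 0.0168 0.1444] lane [-26.8  28.1 144.4] rot [ 3.139e+00 -1.000e-03  1.443e+00] F lane [-0.06  0.02 -0.11] w 0.0366 q [-0.52  0.48  0.48  2.05 -0.35  0.69  0.06]
lever -230 -180 [66.6 69. ]
lever -170 -110 [58.3 61.1]
lever -80 -40 [51.9 53.3]
(12, 25, 48) [283. 165.]
(12, -25, 48) [348. 165.]
(7, 25, 48) [283. 172.]
(3, 25, 38) [283. 175.]
```

View pics/w4.png

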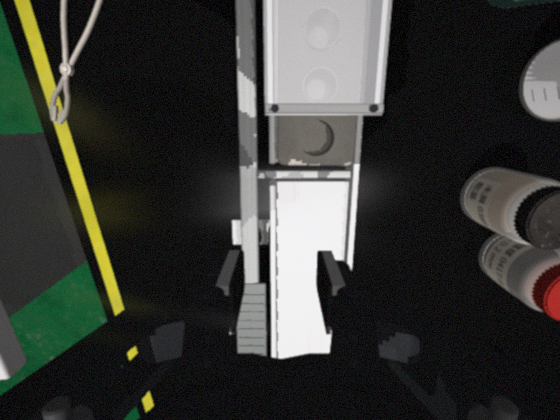

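The rack's rear edge is at row 165, the predicted home position. The gate blade is up behind it at row 175, and the crucibles show upright through the hood. The lever reads 53 to 69 mm, so it is up. I'm handing the job in.

```bash
python3 -c "
from h import *
print(bot.job_done()); st()"
```

```text
the job is handed in; nothing more can be done
None
the job is handed in; nothing more can be done
```

The rack is home under the hood with the gate up behind it, and the job was handed in after about 13.5 s of the 38 s allowed. I pressed the lever down with one fingertip and pushed the rack about 197 mm with the other. I then backed the hand off 30 mm and lifted it clear.

Last checks:
- **Rack:** the push force rose to about 17 N with no further travel, which I took as the end stop. In the last wrist picture the rack's rear edge is at lane x ≈ 12 mm, within a millimetre or so.
- **Gate:** the lever reads 53 to 69 mm high along its length, which is its raised position, and the blade shows behind the rack.
- **Crucibles:** the two visible in the last picture look upright through the hood. I did not check the front one after the push.
- **Hand:** the force on the tool is near zero, so it touches nothing.
- **Bystanders:** the hand did not go near any of them, but I did not measure their positions again.

No check failed or disagreed. While the lever was held down, its height readings varied by 1 to 3 mm, which is still within the open range.

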